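# Clear the carving board with the scraper

## Robot

A 7-joint arm with a two-finger parallel gripper is mounted at the origin on the work surface; the furniture and walls round the work are solid. World frame = base frame: x ahead of the robot, y to its left, z up, the work surface at z = 0. Lengths are in m, angles in rad, forces in N, time in s.
With the tool pointing down it reaches from about 0.425 to 0.925 m from the base axis. Payload 6.8 kg.
Tool frame: the origin (TCP) lies between the finger pads; the fingertips stand 22 mm ahead of it and the grasp point (between the pads) lies 3 mm ahead of it; z points along the fingers, y is the direction in which the jaws open and shut (so a half turn about z gives the same grasp; the last joint's range is limited). The gripper opens to 85 mm and grips with 20 to 120 N. Pads are 22 mm wide; open, the fingers measure 114 mm over their backs; the gripper's body (76 mm by 85 mm) begins 54 mm behind the grasp point. The pads swing forward as they close: fully open they stand 13 mm farther back than shut.
Start: joints at [1.147, 0.477, 0.022, 1.555, -0.011, 1.109, -0.083], TCP at [0.21, -0.642, 0.253] pointing down, gripper open.
Joint ranges: [-2.96, 2.96], [-0.34, 2.1], [-1.41, 1.46], [0.24, 2.44], [-1.37, 4.51], [0.17, 1.92], [-2.96, 2.96]. Speed limits (rad/s): [2.39, 2.39, 3.14, 3.14, 3.14, 3.14, 3.14].

## Interface

Orientations are given as a unit quaternion [w, x, y, z].
In Python, from station import bot gives the robot as it stands. The module is installed in compiled form; this text tells all that it offers.
- The arm moves only by the tool drive_tool, never from a script. Its argument "series" is one flat list of numbers, 7 for each row, row after row: the opening, from -1 (shut) to 1 (fully open), then the shift along the tool's x, y, z in mm, then the turn, a rotation vector about the tool's x, y, z in rad. In form: [jaw, x, y, z, wx, wy, wz, jaw, x, y, z, wx, wy, wz, ...]. A call has 1 to 12 rows; each row shifts and turns the commanded pose from where the row before left it, along the tool's axes as they then stand; what a row does not reach is not made up. A row lasts 1/8 s, in which the tool goes at most 62.5 mm and 10.7 degrees, less where a joint would pass 70% of its speed; a pose out of reach is approached as far as the arm can. A call with a gripper value outside its range is refused whole. The fingers move at their own pace and stop on an object; "force" is the grip in N (left out, the last holds). Time passes only in rows, so rows that do not move let the fingers close. It gives the time, the measured TCP pose, the force and the opening at its end, in the units of the state.
- bot.get_obs(): the state, without advancing time (a new reading comes with each control period).
- bot.read_camera(name): name is "side" or "top"; returns a dict with "pixels" (400x640x3 uint8, blue, green, red), "camera_matrix" (3x3 intrinsics, pixels), "distortion" ([k1, k2, p1, p2, k3] as OpenCV has them; the pictures are not rectified), "rvec" (rotation vector, rad) and "tvec" (3), from world to camera coordinates, as OpenCV has them. Camera axes: x right, y down, z forward; pixel columns grow to the right and rows downward; lengths in m; the calibration is good to about 2 mm. A picture is of the moment at which its call begins. There is no depth.
- bot.hand_in(): hands the job in, once; it reports no verdict.
The state is a dict: "t": time; "q": joint angles; "joint_vel": joint speeds; "joint_torque": joint torques, N m; "eef_pos": TCP position; "tool_rot": TCP orientation; "contact_force": force on the tool from outside, world axes, zero at the start; "torque": the same for the moment, N m; "gripper_width": opening from 0.0 (shut) to 1.0 (fully open).
Only numpy, scipy, OpenCV 4.12 (cv2) and the standard library are available. Lean on these libraries where they do the work, as an engineer would, in place of code of your own. Each camera call takes 0.05 s, during which the arm holds its last target. There are 200 camera calls.

## Task

First turn the suction dial on the dust extractor clockwise until its pointer is at the long mark. Then take the wooden scraper block from its ledge behind the carving board, wipe all five wood chips off the board into the trough at its front with the scraper only (no fingers on the chips), and lay the scraper back in its ledge, standing on its underside as you found it. Leave everything else where it is.

Things in the scene. Friction and masses are not known exactly. Their poses are not given: they have to be found in the camera images.
- board: Fixed plywood carving board, 188 x 176 mm, top (deck and ledge alike) 36 mm above the table. Origin: on the table under the deck's middle. The deck spans x -70 to +68, y -80 to +80 mm between two side rails 8 mm wide, 10 mm high; its front edge (x = -70, robot side) is open, with the trough before it. The ledge is behind the deck.
- ledge (a point): Middle of the ledge on its surface, 36 mm above the table; board axes, at board x +93 mm. It is bounded by strips 4 mm wide and 5 mm high; the pocket inside them is 42 (x) by 126 (y) mm.
- trough (a point): Middle of the trough's floor, 4 mm above the table; board axes, at board x -100 mm. The trough is 60 (x) by 166 (y) mm inside, its outer walls 5 mm thick and 26 mm high (10 mm lower than the deck).
- scraper: Loose wooden scraper block, 160 g: foot 26 (x) by 110 (y) by 22 mm high with a flush steel blade on its -x face, and on top a ridge handle 18 (x) by 80 (y) mm, from z 20 to 58 mm. Origin: middle of its underside, z up. It starts on the ledge with its axes nearly along the board's, blade towards the deck.
- scraper_grip (a point): Grip point of the scraper's handle, 45 mm above its underside; pinch across the scraper's x axis (18 mm).
- dial (a joint): Angle of the suction dial, rad: 0 with the pointer towards the extractor's -x side, growing clockwise seen from above; 1.8 with the pointer (white line on one end of the grip bar) at the long mark. Range 0 to 2.6; stays where it is left.
- dial_grip (a point): On the dial's vertical axis, at the height to grip (97 mm above the table). It turns with the dial: the grip bar is 52 mm long along this point's x axis, 14 mm thick, its top 7 mm higher; the pointer end is -x.
- dial_mark (a point): Middle of the long, broad white mark on the extractor's top, 46 mm from the dial's axis; the other marks are short.
- extractor: Fixed grey dust extractor, 130 x 150 mm, top 60 mm above the table, the dial on top and a short black nozzle on its +y side. Origin: on the table under its middle.
- chip_1: One of five alike loose dark wood chips, 24 x 16 x 7 mm, 10 g, lying on the deck at the start. Origin: middle of its underside.
- chip_2: One of five alike loose dark wood chips, 24 x 16 x 7 mm, 10 g, lying on the deck at the start. Origin: middle of its underside.
- chip_3: One of five alike loose dark wood chips, 24 x 16 x 7 mm, 10 g, lying on the deck at the start. Origin: middle of its underside.
- chip_4: One of five alike loose dark wood chips, 24 x 16 x 7 mm, 10 g, lying on the deck at the start. Origin: middle of its underside.
- chip_5: One of five alike loose dark wood chips, 24 x 16 x 7 mm, 10 g, lying on the deck at the start. Origin: middle of its underside.
- sanding_block: Bystander: plain cork block 42 x 100 x 30 mm without handle. Origin: middle of its underside.
- paint_jar_b: Bystander: round paint jar 63 mm across, 66 mm high. Origin: middle of its underside.
- paint_tin: Bystander: round paint tin 77 mm across and high. Origin: middle of its underside.
Not all that is in view belongs to the job. Of the things that look like the extractor, the larger one is meant.

How it is judged:
On the way, in this order (a step that is already met when the one before it is completed fails the run):
1. the suction dial is at the long mark (value of joint dial between 1.66 and 1.94 rad), for 0.2 s.
2. the scraper is lifted off its ledge (z of scraper in the frame of board above 0.046 m and contact force between the fingers and scraper above 0.5 N), for 0.1 s.
3. all five chips are in the trough, the scraper still held (x of chip_1 in the frame of board between -0.132 and -0.07 m and z of each of chip_1, chip_2, chip_3, chip_4, chip_5 in the frame of board below 0.03 m and y of chip_1 in the frame of board between -0.086 and 0.086 m and x of chip_2 in the frame of board between -0.132 and -0.07 m and y of chip_2 in the frame of board between -0.086 and 0.086 m and x of chip_3 in the frame of board between -0.132 and -0.07 m and y of chip_3 in the frame of board between -0.086 and 0.086 m and x of chip_4 in the frame of board between -0.132 and -0.07 m and y of chip_4 in the frame of board between -0.086 and 0.086 m and x of chip_5 in the frame of board between -0.132 and -0.07 m and y of chip_5 in the frame of board between -0.086 and 0.086 m and contact force between the fingers and scraper above 0.5 N), for 0.1 s.
At the end, for the whole second after the job is handed in: The dial reads 1.8 within 0.14 rad. All five chips lie at rest in the trough, their middles inside its walls and less than 30 mm above the table. The scraper stands at rest on the ledge inside its strips, within 18 mm of the ledge's middle, upright within 0.1 rad and along the ledge within 0.25 rad (all of step 1 and x of chip_1 in the frame of board between -0.132 and -0.07 m and z of each of chip_1, chip_2, chip_3, chip_4, chip_5 in the frame of board below 0.03 m and y of chip_1 in the frame of board between -0.086 and 0.086 m and x of chip_2 in the frame of board between -0.132 and -0.07 m and y of chip_2 in the frame of board between -0.086 and 0.086 m and x of chip_3 in the frame of board between -0.132 and -0.07 m and y of chip_3 in the frame of board between -0.086 and 0.086 m and x of chip_4 in the frame of board between -0.132 and -0.07 m and y of chip_4 in the frame of board between -0.086 and 0.086 m and x of chip_5 in the frame of board between -0.132 and -0.07 m and y of chip_5 in the frame of board between -0.086 and 0.086 m and linear speed of each of chip_1, chip_2, chip_3, chip_4, chip_5, scraper below 0.02 m/s and horizontal distance between scraper and ledge below 0.018 m and z of scraper in the frame of ledge below 0.003 m and angle between scraper's own z axis and vertical below 0.1 rad and angle between the y axis of scraper and the y axis of board, either way round below 0.25 rad); the robot touches nothing.
It fails at once if the fingers push a chip (contact force between the fingers and chip_1 above 0.5 N or contact force between the fingers and chip_2 above 0.5 N or contact force between the fingers and chip_3 above 0.5 N or contact force between the fingers and chip_4 above 0.5 N or contact force between the fingers and chip_5 above 0.5 N).
It fails at once if a bystander is moved by more than 30 mm (distance of any of sanding_block, paint_jar_b, paint_tin from where it was at the start of the episode above 0.03 m).
It also fails if it takes over 72 s, if anything falls off the work surface, if the arm or the gripper's body presses on something with over 40 N, if the wrist force passes 120 N, or if a joint passes its speed limit or range.

## Working session

There is one attempt and no reset: what is moved stays moved. The work goes in short steps, Python scripts to look and compute and a tool call to move; the robot and the scene stay as the last step left them, time stands still between calls to the robot, and variables do not carry over. Pictures are saved under pics/ and viewed, about 8 in all and at most 12, crops included, and the job is handed in when it is done.

Besides the shell and the picture viewer there is one more tool, called as name(argument=value, ...) on one line, values as JSON. drive_tool: Moves the arm, as the interface text tells. Its arguments: {"type":"object","properties":{"series":{"type":"array"},"force":{"type":"number"}},"required":["series"]}

```bash
mkdir -p pics; cat > h.py <<'E'
import numpy as np, cv2
from station import bot
from scipy.spatial.transform import Rotation as R
def cam(n,save=None):
    c=bot.read_camera(n)
    if save: cv2.imwrite('pics/'+save,c['pixels'])
    return c
def un(c,uv,z):
    "pixels -> world at height z"
    uv=np.array(uv,float).reshape(-1,1,2)
    n=cv2.undistortPoints(uv,c['camera_matrix'],c['distortion']).reshape(-1,2)
    M=cv2.Rodrigues(np.array(c['rvec'],float))[0]; t=np.array(c['tvec'],float).ravel()
    o=-M.T@t; d=np.c_[n,np.ones(len(n))]@M
    return o+d*((z-o[2])/d[:,2])[:,None]
def pj(c,P):
    return cv2.projectPoints(np.array(P,float).reshape(-1,1,3),np.array(c['rvec'],float),np.array(c['tvec'],float),c['camera_matrix'],np.array(c['distortion'],float))[0].reshape(-1,2)
def st():
    o=bot.get_obs(); q=o['tool_rot']; r=R.from_quat([q[1],q[2],q[3],q[0]])
    return o,np.array(o['eef_pos']),r
E
python3 - <<'E'
from h import *
for n in('top','side'):
    c=cam(n,n+'0.png'); print(n,c['rvec'],c['tvec'],c['camera_matrix'])
o,p,r=st(); print(o['t'],p,r.as_matrix().round(3))
E
```

```text
top [ 2.13550375 -2.19673345  0.1021734 ] [-0.08030147  0.52528643  1.68083702] [[478.11543499   0.         317.72615311]
 [  0.         478.11543499 194.61938783]
 [  0.           0.           1.        ]]
side [ 0.1360351  -2.71767074  1.50090398] [0.50697492 0.16002068 1.23593292] [[373.02919845   0.         321.28648311]
 [  0.         373.02919845 198.61370854]
 [  0.           0.           1.        ]]
0.1 [ 0.20950746 -0.64115135  0.2524283 ] [[ 0.951  0.311 -0.001]
 [ 0.311 -0.951  0.002]
 [-0.    -0.002 -1.   ]]
```

View pics/top0.png

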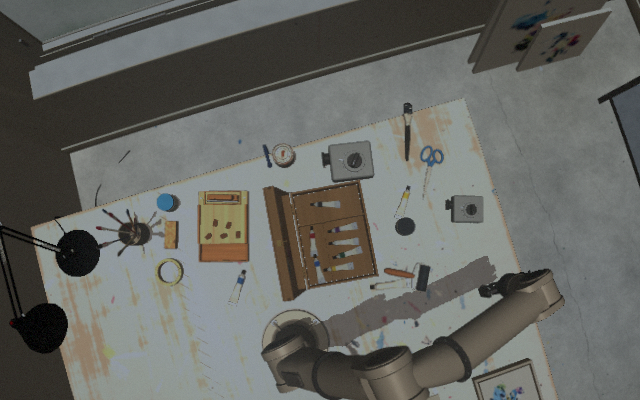

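View pics/side0.png

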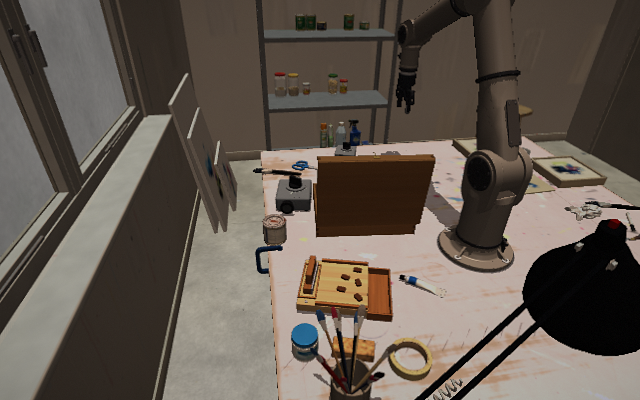

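The top view shows the larger extractor at about (350,160), the board at (222,225) with the scraper at (222,197), five chips near (222,230), and a paint box with a tall lid at (280,240). I'll look closer at both work areas.

```bash
python3 - <<'E'
import cv2,numpy as np
i=cv2.imread('pics/top0.png')
a=cv2.resize(i[135:190,315:385],None,fx=8,fy=8,interpolation=cv2.INTER_CUBIC)[:440,:560]
b=cv2.resize(i[183:270,190:255],None,fx=6.5,fy=6.5,interpolation=cv2.INTER_CUBIC)
h=max(a.shape[0],b.shape[0]);w=np.zeros((h,a.shape[1]//1+b.shape[1],3),np.uint8)
a=cv2.resize(i[135:190,320:380],None,fx=6,fy=6,interpolation=cv2.INTER_CUBIC)
w=np.zeros((h,360+b.shape[1],3),np.uint8);w[:a.shape[0],:360]=a;w[:b.shape[0],360:]=b
print(w.shape);cv2.imwrite('pics/crop0.png',w)
E
```

```text
(566, 782, 3)
```

View pics/crop0.png

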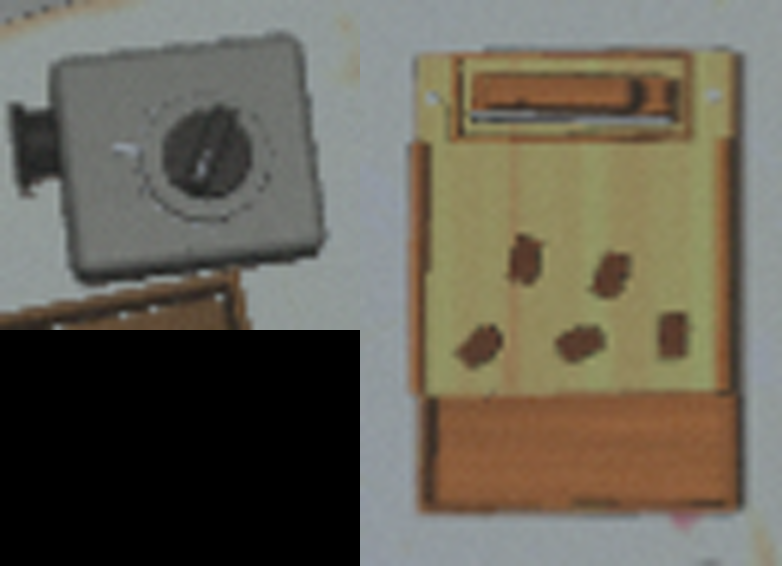

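```bash
python3 - <<'E'
from h import *
c=cam('top')
E=lambda x,y:(320+x/6-.5,135+y/6-.5)
B=lambda x,y:(190+(x-360)/6.5-.5,183+y/6.5-.5)
np.set_printoptions(precision=4,suppress=True)
print('ext',un(c,[E(52,60),E(298,38),E(323,245),E(78,280)],.06))
print('dialc',un(c,[E(207,153)],.085), 'mark',un(c,[E(125,148)],.06),'bar ends',un(c,[E(222,108),E(190,192)],.104),'ptr',un(c,[E(207,150),E(199,175)],.104))
bl,br=un(c,[B(418,52),B(740,52)],.036)
print('board back',bl,br,np.linalg.norm(bl-br))
f=un(c,[B(420,512),B(740,512)],.026);print('trough front',f)
d=un(c,[B(428,394),B(717,394)],.036);print('deck front',d)
print('pocket corners',un(c,[B(461,58),B(687,58),B(687,136),B(461,136)],.036+.003))
print('handle top',un(c,[B(473,76),B(638,76),B(638,106),B(473,106)],.094))
print('handle top right', un(c,[B(472,118),B(675,118)],.045))
ch=un(c,[B(525,259),B(611,274),B(479,345),B(580,342),B(672,335)],.043);print('chips',ch)
E
```

```text
ext [[ 0.6966 -0.1372  0.06  ]
 [ 0.7059 -0.2831  0.06  ]
 [ 0.5819 -0.2927  0.06  ]
 [ 0.5653 -0.1484  0.06  ]]
dialc [[ 0.6341 -0.2248  0.085 ]] mark [[ 0.6428 -0.1785  0.06  ]] bar ends [[ 0.6567 -0.233   0.104 ]
 [ 0.6085 -0.2129  0.104 ]] ptr [[ 0.6325 -0.2235  0.104 ]
 [ 0.6182 -0.2184  0.104 ]]
board back [0.5489 0.3324 0.036 ] [0.5437 0.1532 0.036 ] 0.17934594654958208
trough front [[0.2963 0.3356 0.026 ]
 [0.2926 0.1586 0.026 ]]
deck front [[0.3607 0.3279 0.036 ]
 [0.3571 0.1685 0.036 ]]
pocket corners [[0.5446 0.3076 0.039 ]
 [0.5409 0.182  0.039 ]
 [0.498  0.1825 0.039 ]
 [0.5015 0.3078 0.039 ]]
handle top [[0.5284 0.2877 0.094 ]
 [0.5259 0.199  0.094 ]
 [0.5099 0.1991 0.094 ]
 [0.5124 0.2878 0.094 ]]
handle top right [[0.5107 0.3001 0.045 ]
 [0.5075 0.1879 0.045 ]]
chips [[0.4329 0.2718 0.043 ]
 [0.4235 0.2245 0.043 ]
 [0.3866 0.2976 0.043 ]
 [0.387  0.242  0.043 ]
 [0.3896 0.1915 0.043 ]]
```

```bash
python3 - <<'E'
from h import *
np.set_printoptions(precision=4,suppress=True)
c=cam('side'); t=cam('top')
b=un(c,[(316,236),(414,234)],0.); print('lid bottom',b)
for p,uv in zip(b,[(318,157),(434,155)]):
    for h in(.1,.13,.16,.19,.22,.25): print(h,pj(c,[[*p[:2],h]]),un(c,[uv],h))
for h in(.1,.15,.2): print(h,un(t,[(265,187),(283,300)],h))
# side check of dial/mark/scraper
print(pj(c,[[.634,-.2248,.104],[.519,.244,.094],[.4285,.246,.036]]))
E
```

```text
lid bottom [[ 0.5275 -0.001   0.    ]
 [ 0.1912 -0.049   0.    ]]
0.1 [[316.1509 211.8002]] [[ 0.5625 -0.4087  0.1   ]]
0.13 [[316.199  204.1216]] [[ 0.5565 -0.3471  0.13  ]]
0.16 [[316.2483 196.2362]] [[ 0.5506 -0.2855  0.16  ]]
0.19 [[316.2991 188.1361]] [[ 0.5446 -0.2238  0.19  ]]
0.22 [[316.3514 179.8126]] [[ 0.5386 -0.1622  0.22  ]]
0.25 [[316.4052 171.2568]] [[ 0.5326 -0.1006  0.25  ]]
0.1 [[418.3727 210.0525]] [[ 0.07   -0.4879  0.1   ]]
0.13 [[419.7564 202.4603]] [[ 0.0855 -0.4228  0.13  ]]
0.16 [[421.1754 194.6671]] [[ 0.101  -0.3577  0.16  ]]
0.19 [[422.631  186.6651]] [[ 0.1165 -0.2926  0.19  ]]
0.22 [[424.1247 178.4461]] [[ 0.132  -0.2275  0.22  ]]
0.25 [[425.6578 170.0015]] [[ 0.1475 -0.1624  0.25  ]]
0.1 [[0.5468 0.0845 0.1   ]
 [0.1624 0.0312 0.1   ]]
0.15 [[0.5407 0.0787 0.15  ]
 [0.1681 0.0271 0.15  ]]
0.2 [[0.5347 0.0729 0.2   ]
 [0.1739 0.0229 0.2   ]]
[[294.4064 176.1757]
 [309.837  264.0439]
 [342.0488 282.5059]]
```

drive_tool(series=[1,0,0,0,0,0,0.18,1,0,0,0,0,0,0.18])

```text
t: 0.5
eef_pos: [0.2095, -0.6415, 0.2531]
tool_rot: [-0.0, 1.0, -0.025, -0.0]
contact_force: [-0.4, -0.6, -0.6]
gripper_width: 0.995
```

drive_tool(series=[1,40,-44,0,0,0,0,1,40,-44,0,0,0,0,1,40,-44,0,0,0,0,1,40,-44,0,0,0,0,1,40,-44,0,0,0,0,1,40,-44,0,0,0,0,1,40,-44,0,0,0,0,1,40,-44,0,0,0,0,1,40,-44,0,0,0,0,1,40,-44,0,0,0,0,1,0,0,0,0,0,0.175,1,0,0,0,0,0,0.175])

```text
t: 2.0
eef_pos: [0.6292, -0.2187, 0.2529]
tool_rot: [-0.0, 0.98, -0.198, -0.0]
contact_force: [0.3, -0.6, -0.1]
gripper_width: 1.002
```

```bash
cat >> h.py <<'E'
def go(x,y,z,th=None):
    "tool-frame shift (mm) from measured pose to target, and turn wz to bring tool x axis to heading th (deg)"
    o,p,r=st(); M=r.as_matrix(); d=M.T@(np.array([x,y,z])-p)*1000
    h=np.degrees(np.arctan2(M[1,0],M[0,0]))
    print('t',round(o['t'],2),'p',p.round(4),'head',h.round(1),'tilt',M[:,2].round(3),'shift',d.round(1),'wz',None if th is None else np.radians(h-th).round(3),'q',np.round(o['q'],2),'F',np.round(o['contact_force'],1),'w',round(o['gripper_width'],3))
E
python3 -c "
from h import *
go(.634,-.2248,.1,-23)"
```

```text
t 2.0 p [ 0.6292 -0.2187  0.2529] head -22.8 tilt [-0.001  0.    -1.   ] shift [  6.9   3.8 152.9] wz 0.003 q [ 0.24  0.46 -0.    1.58  0.    1.1  -1.73] F [ 0.3 -0.6 -0.1] w 1.002
```

drive_tool(series=[1,4,3,10,0,0,-0.185,1,0,0,10,0,0,-0.185,1,0,0,10,0,0,-0.185,1,0,0,10,0,0,-0.185,1,0,0,10,0,0,-0.185,1,0,0,10,0,0,-0.185,1,0,0,10,0,0,-0.185,1,0,0,10,0,0,-0.185,1,0,0,10,0,0,-0.185,1,0,0,0,0,0,-0.185,1,0,0,0,0,0,-0.185,1,0,0,0,0,0,-0.185])

```text
t: 3.5
eef_pos: [0.6311, -0.2242, 0.1631]
tool_rot: [-0.0, 0.609, 0.793, -0.0]
contact_force: [-0.5, -0.2, -0.4]
gripper_width: 0.998
```

drive_tool(series=[1,0,0,0,0,0,-0.185,1,0,0,0,0,0,-0.185,1,0,0,0,0,0,-0.185,1,0,0,0,0,0,-0.185,1,0,0,0,0,0,-0.182,1,0,0,0,0,0,0])

```text
t: 4.25
eef_pos: [0.631, -0.2244, 0.163]
tool_rot: [-0.0, 0.197, 0.98, 0.0]
contact_force: [-0.5, -0.2, 0.0]
gripper_width: 1.002
```

```bash
python3 -c "
from h import *
go(.633,-.224,.103,157)
c=cam('side');cv2.imwrite('pics/s1.png',cv2.resize(c['pixels'][110:230,230:390],None,fx=5,fy=5,interpolation=cv2.INTER_CUBIC))"
```

```text
t 4.25 p [ 0.631  -0.2244  0.163 ] head 157.3 tilt [-0.     0.001 -1.   ] shift [-1.7  1.1 60. ] wz 0.005 q [ 0.72  0.66 -0.7   1.61  0.47  1.05  1.06] F [-0.5 -0.2  0. ] w 1.002
```

View pics/s1.png

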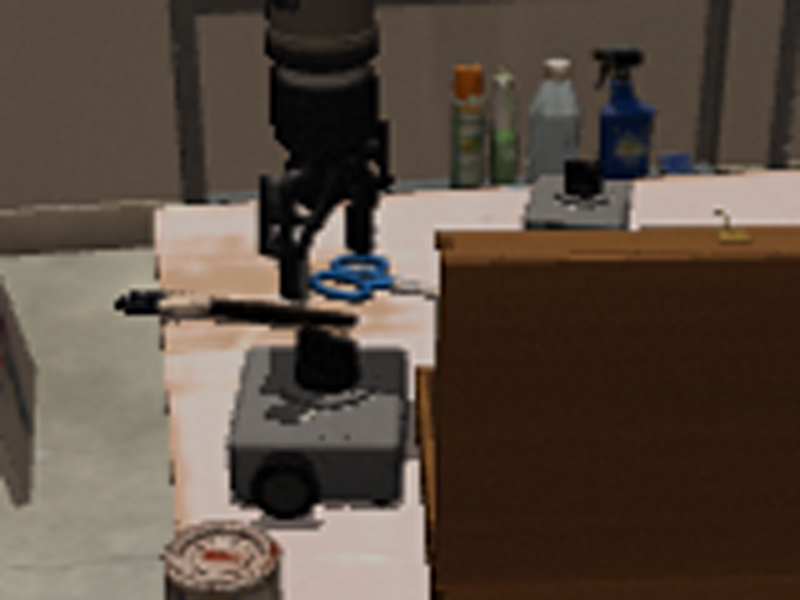

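The side view shows the jaws straddling the dial bar (crop 327,360, i.e. about px 295,182) with nothing in the way below. I'll descend and grip.

drive_tool(series=[1,-2,1,12,0,0,0,1,0,0,12,0,0,0,1,0,0,12,0,0,0,1,0,0,12,0,0,0,1,0,0,12,0,0,0,-1,0,0,0,0,0,0,-1,0,0,0,0,0,0,-1,0,0,0,0,0,0,-1,0,0,0,0,0,0,-1,0,0,0,0,0,0], force=40)

```text
t: 5.55
eef_pos: [0.6334, -0.2256, 0.1041]
tool_rot: [0.0, 0.196, 0.981, -0.001]
contact_force: [-3.2, -3.7, 5.1]
gripper_width: 0.157
```

```bash
python3 -c "
from h import *
go(.633,-.224,.103,80.5)"
```

```text
t 5.55 p [ 0.6334 -0.2256  0.1041] head 157.4 tilt [ 0.    -0.002 -1.   ] shift [1.  1.3 1.1] wz 1.341 q [ 0.7   0.72 -0.66  1.64  0.52  0.96  1.03] F [-3.2 -3.7  5.1] w 0.157
```

drive_tool(series=[-1,0,0,0,0,0,0.134,-1,0,0,0,0,0,0.134,-1,0,0,0,0,0,0.134])

```text
t: 5.92
eef_pos: [0.6338, -0.2252, 0.1041]
tool_rot: [0.001, 0.39, 0.921, -0.001]
contact_force: [-0.8, -2.3, 3.7]
gripper_width: 0.156
```

drive_tool(series=[-1,0,0,0,0,0,0.134,-1,0,0,0,0,0,0.134,-1,0,0,0,0,0,0.134,-1,0,0,0,0,0,0.134,-1,0,0,0,0,0,0.134,-1,0,0,0,0,0,0.134,-1,0,0,0,0,0,0.134,-1,0,0,0,0,0,0,-1,0,0,0,0,0,0])

```text
t: 7.05
eef_pos: [0.6349, -0.2249, 0.1041]
tool_rot: [0.002, 0.762, 0.648, 0.001]
contact_force: [4.3, -4.9, 0.7]
gripper_width: 0.156
```

```bash
python3 -c "
from h import *
go(.633,-.224,.103,80.5)"
```

```text
t 7.05 p [ 0.6349 -0.2249  0.1041] head 80.8 tilt [ 0.004 -0.002 -1.   ] shift [ 0.5 -2.   1.1] wz 0.005 q [ 0.49  0.65 -0.35  1.66  0.28  0.88 -0.13] F [ 4.3 -4.9  0.7] w 0.156
```

drive_tool(series=[1,0,0,0,0,0,0,1,0,0,0,0,0,0,1,0,0,0,0,0,0,1,0,0,-10,0,0,0,1,0,0,-30,0,0,0,1,0,0,-45,0,0,0,1,0,0,-45,0,0,0,1,0,0,-45,0,0,0,1,0,0,-45,0,0,0,1,0,0,-45,0,0,0,1,0,0,-45,0,0,-0.07,1,0,0,0,0,0,-0.066])

```text
t: 8.55
eef_pos: [0.6348, -0.2236, 0.4192]
tool_rot: [0.004, 0.716, 0.698, 0.002]
contact_force: [-0.4, 0.4, -0.9]
gripper_width: 0.999
```

```bash
python3 -c "
from h import *
go(.60,.244,.42,88.6)
c=cam('top');cv2.imwrite('pics/t2.png',cv2.resize(c['pixels'][130:195,315:390],None,fx=8,fy=8,interpolation=cv2.INTER_CUBIC))"
```

```text
t 8.55 p [ 0.6348 -0.2236  0.4192] head 88.6 tilt [ 0.008 -0.002 -1.   ] shift [466.6 -46.2  -2.1] wz 0.0 q [ 0.53  0.41 -0.43  1.31  0.17  1.45  0.09] F [-0.4  0.4 -0.9] w 0.999
```

View pics/t2.png

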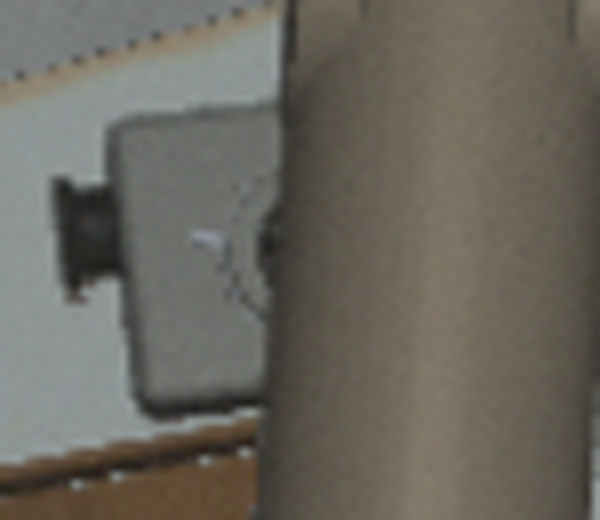

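The arm covers the dial, so I'll cross to the board first and check the dial from there before touching the scraper.

drive_tool(series=[1,42,-4,-2,0,0,0,1,42,-4,-1,0,0,0,1,42,-4,0,0,0,0,1,42,-5,0,0,0,0,1,42,-5,0,0,0,0,1,42,-5,0,0,0,0,1,42,-5,0,0,0,0,1,42,-5,0,0,0,0,1,42,-5,0,0,0,0,1,42,-4,0,0,0,0,1,46,0,0,0,0,0,1,0,0,0,0,0,0])

```text
t: 10.1
eef_pos: [0.5979, 0.248, 0.4159]
tool_rot: [-0.001, 0.714, 0.7, 0.0]
contact_force: [0.5, 0.1, -0.1]
gripper_width: 0.999
```

```bash
python3 -c "
from h import *
go(.5195,.244,.085,88.6)
c=cam('top');cv2.imwrite('pics/t3.png',cv2.resize(c['pixels'][130:195,315:390],None,fx=8,fy=8,interpolation=cv2.INTER_CUBIC))"
```

```text
t 10.1 p [0.5979 0.248  0.4159] head 88.8 tilt [-0.002  0.002 -1.   ] shift [ -6.3 -77.7 331.1] wz 0.004 q [-0.07  0.4  -0.6   1.37  0.22  1.45 -0.68] F [ 0.5  0.1 -0.1] w 0.999
```

View pics/t3.png

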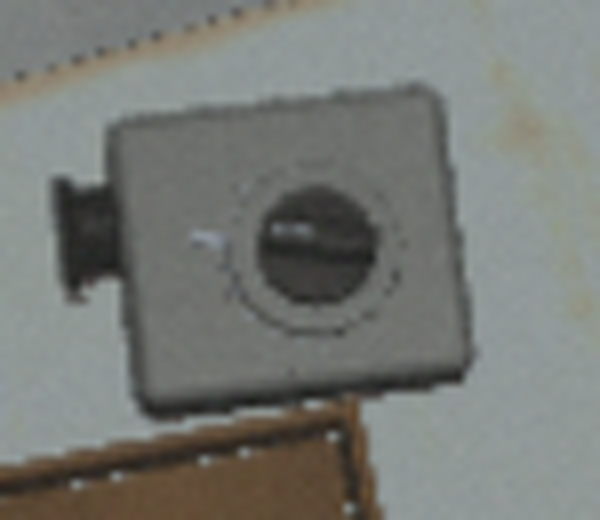

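```bash
python3 -c "
from h import *
c=cam('top')
E=lambda x,y:(315+x/8-.5,130+y/8-.5)
p=un(c,[E(273,228),E(310,231),E(258,226),E(370,240)],.104);m=un(c,[E(208,239)],.06)[0]
for a,b in((0,1),(2,3)):
  d=p[a]-p[b];print(p[a],p[b],np.degrees(np.arctan2(d[1],d[0])))
for o in((.634,-.2248),(.6345,-.225),(.633,-.224)):
  d=m[:2]-o;print(m,np.degrees(np.arctan2(d[1],d[0])))
e=un(c,[E(105,120),E(440,88),E(470,380),E(140,415)],.06)
for a,b in((0,1),(3,2),(0,3),(1,2)): d=e[a]-e[b];print(np.degrees(np.arctan2(d[1],d[0])))
"
```

```text
[ 0.6382865  -0.20518277  0.104     ] [ 0.63653573 -0.22103168  0.104     ] 83.69632562903706
[ 0.63933846 -0.19877022  0.104     ] [ 0.63190299 -0.24667068  0.104     ] 81.17653274030656
[ 0.64199223 -0.17908509  0.06      ] 80.08333146261059
[ 0.64199223 -0.17908509  0.06      ] 80.73235443902871
[ 0.64199223 -0.17908509  0.06      ] 78.67871940893022
93.9630794230002
94.47258728185567
4.915517353088804
3.438502732295995
```

Pointer heading measures about 81–83.7° and the mark about 80–81°, so the dial is within tolerance. Next is the scraper.

drive_tool(series=[1,-1,-10,40,0,0,0,1,-1,-10,40,0,0,0,1,-1,-10,40,0,0,0,1,-1,-10,40,0,0,0,1,-1,-10,40,0,0,0,1,-1,-10,40,0,0,0,1,0,-9,10,0,0,0,1,0,-9,0,0,0,0,1,0,0,0,0,0,0])

```text
t: 11.32
eef_pos: [0.5224, 0.2398, 0.1681]
tool_rot: [0.001, 0.717, 0.698, 0.001]
contact_force: [-0.2, 0.9, 0.3]
gripper_width: 1.003
```

```bash
python3 -c "
from h import *
go(.519,.244,.086,88.6)
c=cam('side');cv2.imwrite('pics/s4.png',cv2.resize(c['pixels'][200:330,260:420],None,fx=4.5,fy=4.5,interpolation=cv2.INTER_CUBIC))"
```

```text
t 11.32 p [0.5224 0.2398 0.1681] head 88.5 tilt [ 0.003  0.001 -1.   ] shift [ 4.  -3.7 82.1] wz -0.002 q [-0.09  0.47 -0.58  1.85  0.32  0.91 -0.84] F [-0.2  0.9  0.3] w 1.003
```

View pics/s4.png

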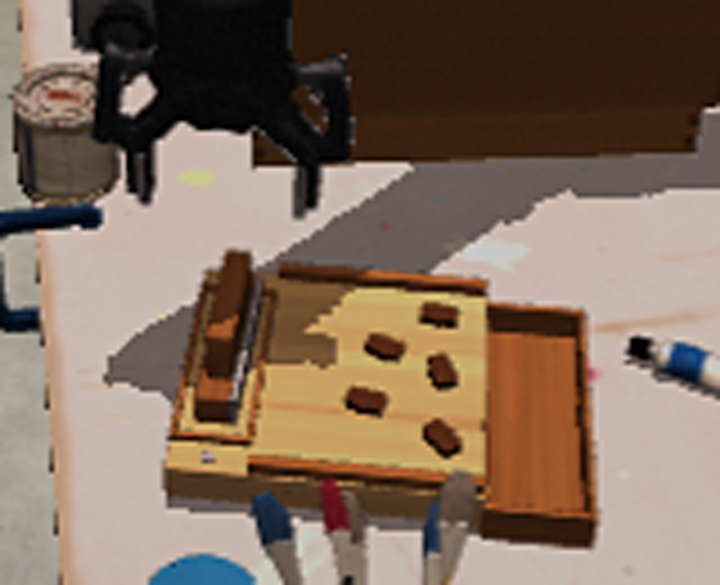

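The jaws are above the scraper, straddling its handle (crop 230,320), and all five chips are still on the deck. Descending to grip.

drive_tool(series=[1,4,-4,20,0,0,0,1,0,0,20,0,0,0,1,0,0,20,0,0,0,1,0,0,15,0,0,0,1,0,0,7,0,0,0,-1,0,0,0,0,0,0,-1,0,0,0,0,0,0,-1,0,0,0,0,0,0,-1,0,0,0,0,0,0,-1,0,0,0,0,0,0], force=60)

```text
t: 12.62
eef_pos: [0.5184, 0.2435, 0.0849]
tool_rot: [0.0, 0.717, 0.697, 0.0]
contact_force: [-0.0, -1.1, 4.4]
gripper_width: 0.2
```

```bash
python3 -c "
from h import *
go(.519,.244,.086,88.6)"
```

```text
t 12.62 p [0.5184 0.2435 0.0849] head 88.4 tilt [ 0.001  0.    -1.   ] shift [ 0.5  0.6 -1.1] wz -0.003 q [-0.15  0.58 -0.52  1.91  0.41  0.76 -0.93] F [-0.  -1.1  4.4] w 0.2
```

drive_tool(series=[-1,0,0,-6,0,0,0,-1,0,0,-12,0,0,0,-1,0,0,-12,0,0,0,-1,0,0,0,0,0,0,-1,6,-16,0,0,0,0,-1,6,-16,0,0,0,0,-1,6,-16,0,0,0,0,-1,0,0,0,0,0,0])

```text
t: 13.62
eef_pos: [0.4685, 0.2638, 0.1142]
tool_rot: [-0.0, 0.715, 0.699, -0.0]
contact_force: [0.4, -0.4, -2.4]
gripper_width: 0.201
```

```bash
python3 -c "
from h import *
go(.471,.261,.086,88.6)
c=cam('side');cv2.imwrite('pics/s5.png',cv2.resize(c['pixels'][200:330,260:420],None,fx=4.5,fy=4.5,interpolation=cv2.INTER_CUBIC))"
```

```text
t 13.62 p [0.4685 0.2638 0.1142] head 88.7 tilt [-0.001 -0.    -1.   ] shift [-2.7  2.6 28.2] wz 0.001 q [-0.18  0.5  -0.57  1.97  0.37  0.78 -0.98] F [ 0.4 -0.4 -2.4] w 0.201
```

View pics/s5.png

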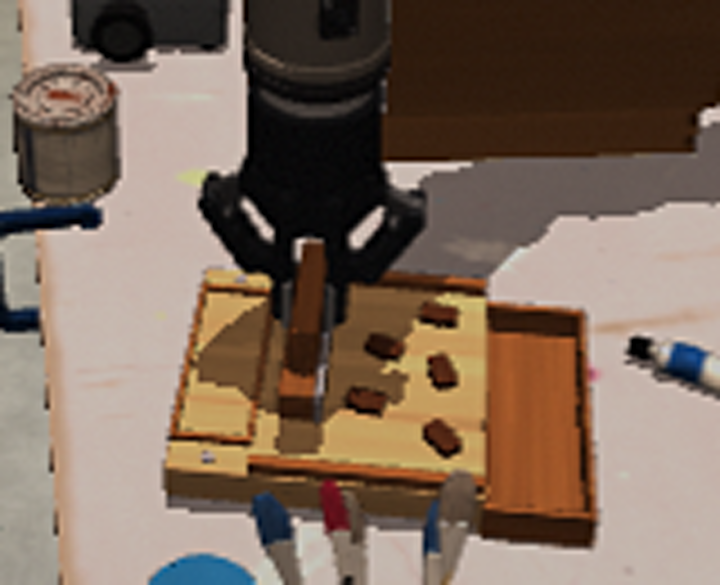

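The scraper is held level behind the chips (crop 305,330), with clear deck in front of the blade. Lowering it.

drive_tool(series=[-1,-2,2,10,0,0,0,-1,0,0,10,0,0,0,-1,0,0,6,0,0,0,-1,0,0,2,0,0,0,-1,0,0,0,0,0,0])

```text
t: 14.3
eef_pos: [0.4725, 0.2607, 0.0862]
tool_rot: [-0.0, 0.717, 0.698, -0.0]
contact_force: [0.6, 0.3, -2.4]
gripper_width: 0.198
```

```bash
python3 -c "
from h import *
go(.357,.2637,.086,88.6)"
```

```text
t 14.3 p [0.4725 0.2607 0.0862] head 88.5 tilt [-0.  0. -1.] shift [-1.000e-01 -1.155e+02  2.000e-01] wz -0.003 q [-0.19  0.54 -0.54  1.98  0.41  0.73 -1.01] F [ 0.6  0.3 -2.4] w 0.198
```

drive_tool(series=[-1,0,-6,0,0,0,0,-1,0,-8,0,0,0,0,-1,0,-8,0,0,0,0,-1,0,-8,0,0,0,0,-1,0,-8,0,0,0,0,-1,0,-8,0,0,0,0,-1,0,-8,0,0,0,0,-1,0,-8,0,0,0,0,-1,0,-8,0,0,0,0,-1,0,-8,0,0,0,0,-1,0,-8,0,0,0,0,-1,0,-6,0,0,0,0])

```text
t: 15.8
eef_pos: [0.38, 0.2631, 0.0863]
tool_rot: [0.0, 0.717, 0.698, 0.0]
contact_force: [1.3, 0.5, -2.1]
gripper_width: 0.197
```

```bash
python3 -c "
from h import *
go(.357,.2637,.086,88.6)"
```

```text
t 15.8 p [0.38   0.2631 0.0863] head 88.5 tilt [ 0. -0. -1.] shift [ -0.1 -23.    0.3] wz -0.002 q [-0.26  0.44 -0.57  2.16  0.39  0.64 -1.14] F [ 1.3  0.5 -2.1] w 0.197
```

drive_tool(series=[-1,0,-6,0,0,0,0,-1,0,-6,0,0,0,0,-1,0,-6,0,0,0,0,-1,0,-5,0,0,0,0,-1,0,0,0,0,0,0,-1,0,0,0,0,0,0])

```text
t: 16.55
eef_pos: [0.3578, 0.2638, 0.0863]
tool_rot: [0.0, 0.717, 0.697, 0.0]
contact_force: [-0.3, 0.6, -2.3]
gripper_width: 0.198
```

```bash
python3 -c "
from h import *
go(.357,.2637,.086,88.6)
c=cam('side');cv2.imwrite('pics/s6.png',cv2.resize(c['pixels'][200:330,260:420],None,fx=4.5,fy=4.5,interpolation=cv2.INTER_CUBIC))"
```

```text
t 16.55 p [0.3578 0.2638 0.0863] head 88.4 tilt [ 0.  0. -1.] shift [-0.1 -0.8  0.3] wz -0.003 q [-0.29  0.42 -0.58  2.2   0.39  0.62 -1.17] F [-0.3  0.6 -2.3] w 0.198
```

View pics/s6.png

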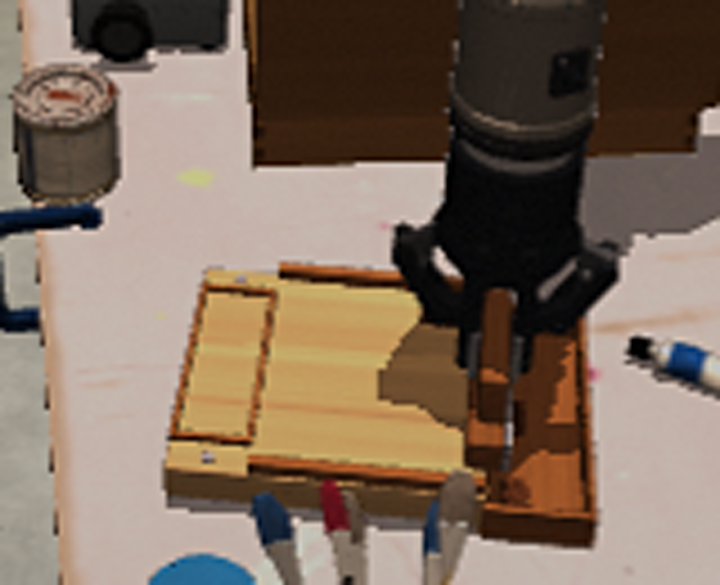

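The deck is clear on the +y side and chips lie in the trough near crop (515,490). Chip 5 is hidden behind the gripper, so I'll lift, go back and sweep the right side.

drive_tool(series=[-1,0,0,-8,0,0,0,-1,0,0,-12,0,0,0,-1,0,0,-5,0,0,0,-1,-8,18,0,0,0,0,-1,-8,18,0,0,0,0,-1,-8,18,0,0,0,0,-1,-8,18,0,0,0,0,-1,-8,18,0,0,0,0,-1,0,0,0,0,0,0,-1,0,0,12,0,0,0,-1,0,0,10,0,0,0,-1,0,0,3,0,0,0])

```text
t: 18.1
eef_pos: [0.4463, 0.2247, 0.0885]
tool_rot: [-0.0, 0.716, 0.698, 0.001]
contact_force: [-13.7, -3.3, 56.8]
gripper_width: 0.201
```

```bash
python3 -c "
from h import *
go(.356,.2255,.086,88.6)"
```

```text
t 18.1 p [0.4463 0.2247 0.0885] head 88.6 tilt [ 0.002  0.002 -1.   ] shift [ -1.5 -90.3   2.4] wz -0.0 q [-0.14  0.48 -0.55  2.07  0.39  0.68 -0.97] F [-13.7  -3.3  56.8] w 0.201
```

Unexpected 57 N upward: the scraper is on something. Lifting and looking.

drive_tool(series=[-1,0,0,-12,0,0,0,-1,0,0,-15,0,0,0,-1,0,0,-15,0,0,0,-1,0,0,0,0,0,0])

```text
t: 18.6
eef_pos: [0.4472, 0.2216, 0.1295]
tool_rot: [0.0, 0.717, 0.697, 0.001]
contact_force: [0.3, -0.7, -2.6]
gripper_width: 0.207
```

```bash
python3 -c "
from h import *
go(.448,.2235,.086,88.6)
c=cam('side');t=cam('top')
a=cv2.resize(c['pixels'][200:330,280:410],None,fx=4.5,fy=4.5,interpolation=cv2.INTER_CUBIC)
b=cv2.resize(t['pixels'][183:270,205:250],None,fx=4.5,fy=4.5,interpolation=cv2.INTER_CUBIC)
w=np.zeros((a.shape[0],a.shape[1]+b.shape[1],3),np.uint8);w[:,:a.shape[1]]=a;w[:b.shape[0],a.shape[1]:]=b
cv2.imwrite('pics/s7.png',w);print(w.shape)"
```

```text
t 18.6 p [0.4472 0.2216 0.1295] head 88.4 tilt [ 0.002  0.001 -1.   ] shift [ 1.8  0.6 43.5] wz -0.003 q [-0.1   0.42 -0.58  2.05  0.33  0.76 -0.92] F [ 0.3 -0.7 -2.6] w 0.207
(585, 787, 3)
```

View pics/s7.png

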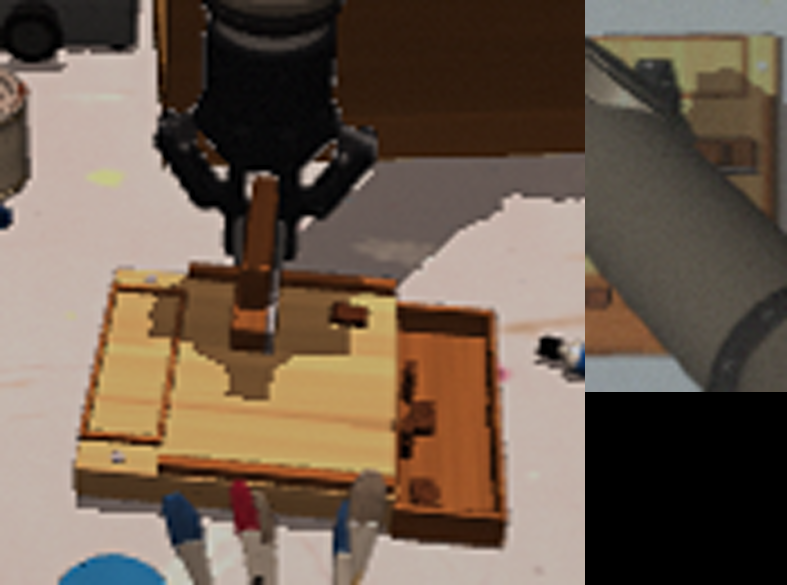

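The four chips are in the trough. Chip 5 is still on the deck near the right rail (crop 350,313), so the scraper's end probably landed on that rail. I'll set the scraper flat on clear mid-deck, which will also undo any slip in the grip, and read the contact height.

drive_tool(series=[-1,12,0,0,0,0,0,-1,12,0,0,0,0,0,-1,0,0,12,0,0,0,-1,0,0,12,0,0,0,-1,0,0,6,0,0,0,-1,0,0,3,0,0,0,-1,0,0,0,0,0,0])

```text
t: 19.58
eef_pos: [0.4471, 0.2451, 0.0951]
tool_rot: [-0.0, 0.717, 0.697, -0.0]
contact_force: [-0.1, 0.5, -1.0]
gripper_width: 0.2
```

```bash
python3 -c "
from h import *
go(.448,.2455,.086,88.6)"
```

```text
t 19.57 p [0.4471 0.2451 0.0951] head 88.4 tilt [-0. -0. -1.] shift [0.4 0.9 9.1] wz -0.003 q [-0.18  0.49 -0.55  2.05  0.39  0.71 -1.  ] F [-0.1  0.5 -1. ] w 0.2
```

drive_tool(series=[-1,0,0,2,0,0,0,-1,0,0,0,0,0,0])

```text
t: 19.82
eef_pos: [0.4472, 0.2453, 0.0934]
tool_rot: [0.0, 0.717, 0.697, 0.0]
contact_force: [-0.0, 0.5, -2.4]
gripper_width: 0.2
```

drive_tool(series=[-1,0,0,2,0,0,0,-1,0,0,0,0,0,0])

```text
t: 20.08
eef_pos: [0.447, 0.2452, 0.0912]
tool_rot: [0.0, 0.717, 0.697, -0.0]
contact_force: [0.4, 1.0, -1.7]
gripper_width: 0.201
```

drive_tool(series=[-1,0,0,2,0,0,0,-1,0,0,0,0,0,0])

```text
t: 20.32
eef_pos: [0.447, 0.2453, 0.0892]
tool_rot: [-0.0, 0.717, 0.697, -0.0]
contact_force: [0.1, -0.4, -1.5]
gripper_width: 0.203
```

drive_tool(series=[-1,0,0,2,0,0,0,-1,0,0,0,0,0,0])

```text
t: 20.58
eef_pos: [0.4474, 0.2448, 0.0881]
tool_rot: [0.001, 0.717, 0.697, -0.0]
contact_force: [-2.6, -4.0, 10.2]
gripper_width: 0.201
```

drive_tool(series=[-1,0,0,2,0,0,0,-1,0,0,0,0,0,0])

```text
t: 20.82
eef_pos: [0.4475, 0.2436, 0.0865]
tool_rot: [0.001, 0.717, 0.697, -0.001]
contact_force: [-4.0, -8.4, 17.6]
gripper_width: 0.203
```

drive_tool(series=[-1,0,0,1,0,0,0,-1,0,0,0,0,0,0])

```text
t: 21.08
eef_pos: [0.4476, 0.2432, 0.0857]
tool_rot: [0.002, 0.717, 0.697, -0.001]
contact_force: [-4.3, -11.1, 20.7]
gripper_width: 0.2
```

```bash
python3 -c "
from h import *
go(.448,.2455,.086,88.6);print(st()[0]['torque'])
c=cam('side');cv2.imwrite('pics/s8.png',cv2.resize(c['pixels'][230:300,300:370],None,fx=8,fy=8,interpolation=cv2.INTER_CUBIC))"
```

```text
t 21.07 p [0.4476 0.2432 0.0857] head 88.4 tilt [ 0.001 -0.004 -1.   ] shift [ 2.3  0.3 -0.3] wz -0.004 q [-0.18  0.5  -0.54  2.05  0.4   0.69 -1.01] F [ -4.3 -11.1  20.7] w 0.2
[-1.46488264  1.11895775  0.16758376]
```

View pics/s8.png

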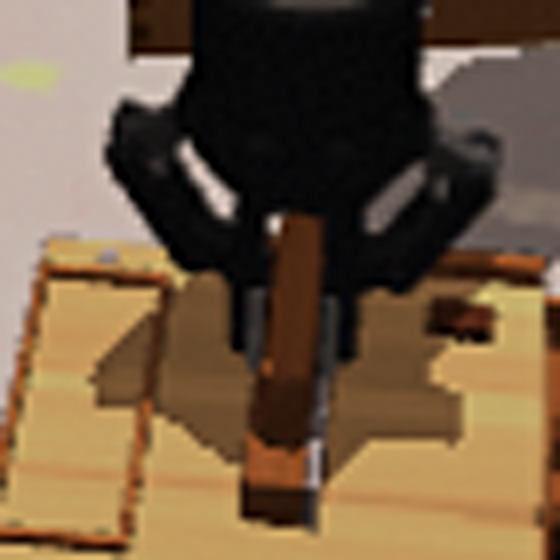

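The scraper rests on the deck almost flat, with chip 5 clear of it at crop (462,318). I'll release it here so it settles flat, then regrip.

drive_tool(series=[1,0,0,-1,0,0,0,1,0,0,0,0,0,0,1,0,0,0,0,0,0,1,0,0,0,0,0,0,-1,0,0,0,0,0,0,-1,0,0,0,0,0,0,-1,0,0,0,0,0,0,-1,0,0,0,0,0,0,-1,0,0,0,0,0,0], force=80)

```text
t: 22.25
eef_pos: [0.4472, 0.2453, 0.0854]
tool_rot: [0.0, 0.717, 0.697, 0.0]
contact_force: [-0.4, -0.3, 1.4]
gripper_width: 0.199
```

```bash
python3 -c "
from h import *
go(.448,.2315,.086,88.6);print(st()[0]['torque'])"
```

```text
t 22.25 p [0.4472 0.2453 0.0854] head 88.4 tilt [ 0.  0. -1.] shift [-13.8   1.1  -0.6] wz -0.003 q [-0.18  0.5  -0.54  2.05  0.4   0.69 -1.01] F [-0.4 -0.3  1.4] w 0.199
[0.00039932 0.02459748 0.05774829]
```

drive_tool(series=[-1,0,0,-1,0,0,0,-1,-5,0,0,0,0,0,-1,-5,0,0,0,0,0,-1,0,-8,0,0,0,0,-1,0,-8,0,0,0,0,-1,0,-8,0,0,0,0,-1,0,-8,0,0,0,0,-1,0,-8,0,0,0,0,-1,0,-8,0,0,0,0,-1,0,-8,0,0,0,0,-1,0,-8,0,0,0,0,-1,0,-8,0,0,0,0])

```text
t: 23.75
eef_pos: [0.3743, 0.2373, 0.0863]
tool_rot: [0.0, 0.717, 0.697, 0.0]
contact_force: [0.8, 0.8, -1.3]
gripper_width: 0.198
```

drive_tool(series=[-1,0,-6,0,0,0,0,-1,0,-6,0,0,0,0,-1,0,-5,0,0,0,0,-1,0,0,0,0,0,0,-1,0,0,0,0,0,0,-1,0,0,-10,0,0,0,-1,0,0,-20,0,0,0,-1,0,0,-10,0,0,0])

```text
t: 24.75
eef_pos: [0.3584, 0.2381, 0.1276]
tool_rot: [0.0, 0.717, 0.697, 0.001]
contact_force: [-0.4, 0.1, -1.7]
gripper_width: 0.198
```

```bash
python3 -c "
from h import *
go(.520,.245,.125,88.6)
cam('side','s9.png')"
```

```text
t 24.75 p [0.3584 0.2381 0.1276] head 88.4 tilt [ 0.001  0.001 -1.   ] shift [ 11.3 161.3   2.8] wz -0.003 q [-0.18  0.33 -0.63  2.2   0.3   0.7  -1.05] F [-0.4  0.1 -1.7] w 0.198
```

Moving back over the ledge so the trough comes into view before I place the scraper.

drive_tool(series=[-1,1,16,0,0,0,0,-1,1,16,0,0,0,0,-1,1,16,0,0,0,0,-1,1,16,0,0,0,0,-1,1,16,0,0,0,0,-1,1,16,0,0,0,0,-1,1,16,0,0,0,0,-1,1,16,0,0,0,0,-1,1,16,0,0,0,0,-1,1,16,0,0,0,0,-1,0,0,0,0,0,0])

```text
t: 26.18
eef_pos: [0.5194, 0.2433, 0.1263]
tool_rot: [0.0, 0.717, 0.697, 0.0]
contact_force: [-0.2, 0.5, -1.8]
gripper_width: 0.2
```

```bash
python3 -c "
from h import *
go(.5205,.245,.086,88.6)
c=cam('side');cv2.imwrite('pics/s10.png',cv2.resize(c['pixels'][200:330,265:405],None,fx=5,fy=4.5,interpolation=cv2.INTER_CUBIC))"
```

```text
t 26.18 p [0.5194 0.2433 0.1263] head 88.4 tilt [ 0.001  0.    -1.   ] shift [ 1.7  1.  40.3] wz -0.004 q [-0.12  0.52 -0.55  1.88  0.36  0.83 -0.89] F [-0.2  0.5 -1.8] w 0.2
```

View pics/s10.png

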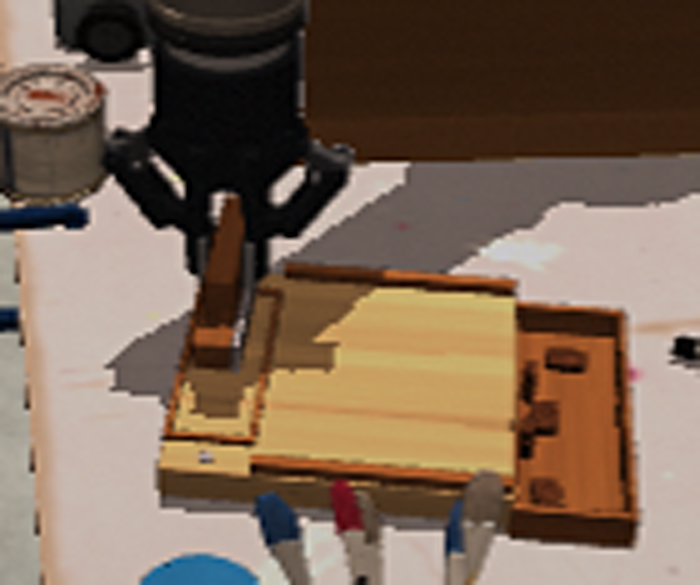

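The deck is empty and five chips show in the trough, at crop (566,360), (528,380), (540,417), (526,440) and (546,490). Lowering the scraper into its pocket.

drive_tool(series=[-1,2,1,12,0,0,0,-1,0,0,12,0,0,0,-1,0,0,10,0,0,0,-1,0,0,4,0,0,0,-1,0,0,2,0,0,0,-1,0,0,0,0,0,0])

```text
t: 26.98
eef_pos: [0.5192, 0.2454, 0.0864]
tool_rot: [0.0, 0.717, 0.697, 0.0]
contact_force: [0.6, 0.1, -1.8]
gripper_width: 0.201
```

drive_tool(series=[-1,0,0,1,0,0,0,-1,0,0,0,0,0,0])

```text
t: 27.22
eef_pos: [0.5192, 0.2454, 0.0855]
tool_rot: [0.0, 0.717, 0.697, 0.0]
contact_force: [-0.2, -0.3, -2.2]
gripper_width: 0.199
```

Free at the expected height, so it is not on a strip. I'll release it 0.5 mm lower and retreat.

drive_tool(series=[-1,0,0,0.7,0,0,0,-1,0,0,0,0,0,0,1,0,0,0,0,0,0,1,0,0,0,0,0,0,1,0,0,0,0,0,0,1,0,0,0,0,0,0,1,0,0,-10,0,0,0,1,0,0,-25,0,0,0,1,0,0,-40,0,0,0,1,0,0,-40,0,0,0,1,0,0,-40,0,0,0,1,0,0,-40,0,0,0])

```text
t: 28.72
eef_pos: [0.5189, 0.2454, 0.2817]
tool_rot: [0.0, 0.716, 0.698, 0.0]
contact_force: [0.1, -0.8, 0.4]
gripper_width: 0.998
```

drive_tool(series=[1,0,20,-40,0,0,0,1,0,40,-40,0,0,0,1,0,40,-30,0,0,0,1,0,40,0,0,0,0,1,0,40,0,0,0,0,1,0,0,0,0,0,0,1,0,0,0,0,0,0])

```text
t: 29.6
eef_pos: [0.6982, 0.241, 0.3898]
tool_rot: [-0.0, 0.716, 0.698, -0.0]
contact_force: [0.8, -0.2, -0.7]
gripper_width: 1.002
```

```bash
python3 - <<'E'
from h import *
go(.5,.2,.4)
a=cv2.imread('pics/side0.png');c=cam('side','s11.png');t=cam('top','t11.png')
B=lambda x,y,z:(.4285+x+.024*y,.246-.024*x+y,z)
# scraper model outline vs. colour: sample where handle-top / ledge / chips should be
hsv=c['pixels'].astype(int)
P=pj(c,[B(.091,y,.094) for y in(-.04,0,.04)]);print('handle top px',P.round(1))
# absolute change against first picture in the scraper's region
x0,y0,x1,y1=295,250,330,305
d=np.abs(hsv[y0:y1,x0:x1]-a[y0:y1,x0:x1].astype(int)).sum(2);print('changed px of',d.size,(d>90).sum())
best=min(((np.abs(hsv[y0+j:y1+j,x0+i:x1+i]-a[y0:y1,x0:x1].astype(int)).mean(),i,j) for i in range(-4,5) for j in range(-4,5)));print('shift',best)
# dark chips in the top view: blobs
g=t['pixels'].astype(int);m=((g[:,:,2]<110)&(g[:,:,2]>g[:,:,0]+12)).astype(np.uint8);m[:,:195]=0;m[:,252:]=0;m[:185]=0;m[268:]=0
n,l,s,ce=cv2.connectedComponentsWithStats(m)
for k in range(1,n):
    if s[k,4]>5: w=un(t,[ce[k]],.01)[0];print(s[k,4],ce[k].round(1),w.round(3))
E
```

```text
t 29.6 p [0.6982 0.241  0.3898] head 88.5 tilt [-0.001  0.001 -1.   ] shift [ -46.2 -197.1  -10. ] wz None q [-0.1   0.57 -0.55  1.16  0.29  1.49 -0.63] F [ 0.8 -0.2 -0.7] w 1.002
handle top px [[311.7 254.4]
 [309.7 264. ]
 [307.5 274.2]]
changed px of 1925 349
shift (np.float64(19.523636363636363), 0, 0)
355 [219.9 198. ] [0.522 0.26  0.01 ]
155 [244.8 190.1] [0.548 0.169 0.01 ]
13 [205.1 197.9] [0.524 0.315 0.01 ]
12 [250.1 205.3] [0.493 0.15  0.01 ]
130 [200.9 239.3] [0.375 0.331 0.01 ]
514 [241.8 239.1] [0.372 0.182 0.01 ]
61 [224. 247.] [0.345 0.247 0.01 ]
35 [207.1 248.8] [0.34  0.309 0.01 ]
9 [226.6 260.2] [0.297 0.238 0.01 ]
```

```bash
python3 - <<'E'
from h import *
t=cv2.imread('pics/t11.png').astype(int); a=cv2.imread('pics/top0.png').astype(int); c=cam('top')
B=lambda x,y,z:(.4285+x+.024*y,.246-.024*x+y,z)
# rectify trough floor (z .011) and scraper (z .094) areas to 1.5 mm grid, diff against first picture
for nm,z,xs,ys in(('trough',.011,(-.134,-.064),(-.086,.086)),('deck',.043,(-.066,.064),(-.076,.076)),('handle',.094,(.068,.118),(-.06,.06))):
    X=np.arange(xs[1],xs[0],-.004);Y=np.arange(ys[1],ys[0],-.004)
    uv=pj(c,[B(x,y,z) for x in X for y in Y]).astype(np.float32).reshape(len(X),len(Y),2)
    s=[cv2.remap(im.astype(np.float32).sum(2)/3,uv[...,0],uv[...,1],cv2.INTER_LINEAR) for im in(a,t)]
    d=s[1]-s[0]; print(nm,'mean',d.mean().round(1))
    for i,x in enumerate(X): print('%4d '%round(x*1000)+''.join('#' if v<-18 else '+' if v>18 else '.' for v in d[i]))
E
```

```text
trough mean -9.3
 -64 ...................................######..
 -68 ....................................#####.+
 -72 ....................................#####..
 -76 .............######......######......####..
 -80 .............######..##..######......#####.
 -84 ....######.........########...........####.
 -88 ....######.........########...........####.
 -92 ....######.........#######........####.####
 -96 ....######...........##...........####..###
-100 .................................#####..###
-104 ..................................####...##
-108 ..................................####....#
-112 ..................................###.....#
-116 ...........................................
-120 ...........................................
-124 ...........................................
-128 ...........................................
-132 .......................................####
deck mean -14.7
  64 ...............#######################
  60 ................######################
  56 .................#####################
  52 .................#####################
  48 ....
[... 1051 characters left out ...]
 ...++++++.........+++++............###
 -52 ....+++++..........++............#####
 -56 .....++..........................#####
 -60 .................................#####
 -64 ..................................####
handle mean -5.5
 118 ....##########################
 114 ....##################.......#
 110 ......######..........++++++++
 106 ......###############.........
 102 .......##########..#..........
  98 ........#..........+.+++++++++
  94 ........##..............++++++
  90 .........###............++++++
  86 .........................+++++
  82 .............+++++++++++++++++
  78 .....##.....#........+++++++++
  74 ............####..######......
  70 ............########..........
```

All five chips are located in the trough and nothing remains on the deck apart from the arm's shadow. Handing in.

```bash
python3 -c "
from station import bot
print(bot.hand_in())"
```

```text
the job is handed in; nothing more can be done
None
```

The job is handed in at about 30 s of the 72 s allowed. I turned the dial to the long mark, wiped all five chips into the trough in two strokes, and set the scraper back in its ledge.

**Last checks**
- **Dial:** with the arm clear, the pointer heading measured 81–84° against about 80–81° for the mark. That is inside the 0.14 rad tolerance.
- **Chips:** comparing the top picture with the first one shows five chip-sized spots in the trough, at board x about -78 to -102 mm and y -55 to +60 mm. None were left on the deck; the arm's shadow covered part of it in that picture, but the last side view showed it empty.
- **Scraper:** it was released at the same height as it was picked up and showed no visible shift in the side picture.

**What went wrong or stayed unconfirmed**
- Before the second stroke the scraper pressed on something, most likely the right rail, and I read 57 N upward at the wrist. It also shifted slightly in the grip. I set it flat on the clear deck, regripped and carried on. Whether that press counted against the run is not shown.
- The final view of the scraper could not be opened because the picture limit was reached. Its final position therefore rests on numbers only: the side match was at zero shift, and the top comparison was muddied by shadow.

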